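# Check a soldering iron's tip in the covered tester cup

## Task

Check the cold soldering iron's tip in the tester: swing the cover right off the tester's cup, take the iron from its stand, dip its tip into the cup until the brass disc in the floor is clearly pushed down for a moment, without pressing hard, and take it out again. Then lay the iron back in its stand as it was and swing the cover fully shut over the cup. Leave all the other things on the bench where they are.

Things in the scene. Friction and masses are not known exactly. Their poses are not given: they have to be found in the camera images.
- iron: cold soldering iron, round, 160 mm long, 90 g. Origin on its axis at mid-handle (the grip point, by the centre of mass), 115 mm from the tip. z is up and x level when in the stand; the shaft runs from the origin to the tip 55 deg below +x. From the tip: copper bit (6 mm across at its end), 12 mm barrel 22-72, 36 mm black flange 72-78, 25 mm handle 78-160
- iron_tip (a point): end of the iron's bit, at (66, 0, -94) mm in the iron's frame
- stand: fixed black iron stand, base x -95 to 85, y +-45, 12 mm high; origin under it, +x = way the iron's tip points. Barrel lies in an 18 mm U-slot open up and forwards, flange on the slot's upper face, handle's rear on a 30 mm saddle (20 mm behind the grip point, up to 155 mm high). Iron home: its origin at (-16,0,124) mm here; it lifts straight up and goes back straight down; nothing flanks the handle
- stand_tip (a point): where the iron's tip is when the iron lies home in the stand: (50, 0, 30) mm in the stand's frame
- tester: fixed grey tip tester, base 150 (x) x 120 (y) x 35 mm high, origin under its centre; upright display panel at its +x end (x 57 to 75 mm, full width, top 110 mm high). On top an open steel cup centred at (-20, 0) mm, inner diameter 70, outer 78, rim 65 mm high; its floor is a sprung brass disc 64 mm across
- cup (a point): centre of the brass disc's top face when not pressed, (-20, 0, 45) mm in the tester's frame, 20 mm below the cup's rim
- disc (a joint): how far the brass disc is pressed down, m: 0 at rest, 0.008 fully down; spring about 0.4 N at first, 0.3 N more per mm; returns by itself
- cover (a joint): angle of the cup's cover, rad: 0 shut (stop), 1.8 fully aside (stop). Turns level, counter-clockwise from above as it opens, about the vertical axis at point pivot; stays where left (friction 0.06 N m). Disc 80 mm across, 5 mm thick, top 73 mm above the table, centre 54 mm from the axis, at (-30, 45) mm from it in the tester's frame when shut
- pivot (a point): point on the cover's vertical hinge axis at the height of its top face: (10, -45, 73) mm in the tester's frame
- pin (a point): top centre of the upright steel pin (10 mm diameter, 24 mm high) standing on the cover, for pushing it; 82 mm from the hinge axis, top 97 mm above the table, moves with the cover; pivot, cover centre and pin are in one line
- magnifier: bench magnifier: round steel foot 84 mm across and 18 mm high, upright rod, round lens 78 mm across on edge at the top (overall 207 mm high, nothing wider than the foot); origin under the foot's centre. Obstacle, stays put
- bottle: closed clear bottle, 42 mm diameter, 130 mm high, standing; origin under its centre. Stays put
- jar: closed white jar, 48 mm diameter, 70 mm high, standing; origin under its centre. Stays put
- loupe: black eye loupe, 48 mm diameter, 42 mm high, standing; origin under its centre. Stays put
- pliers: pliers lying flat, 140 mm long, 50 mm wide, 12 mm high; origin on the underside at the pivot, jaws along +x. Stays put
- marker: black marker-shaped tube lying along its x axis, 115 x 18 x 18 mm; origin under its centre. Stays put
- carton: small cardboard carton 100 x 70 x 60 mm; origin under its centre. Stays put
Mind the look-alikes: they are no part of the job. What is meant by the iron is not green or turquoise, and is the larger of those in its own colour.

How it is judged:
By the outcome, as a careful person would: the job done as asked, in the order asked, and still so for the second after the job is handed in, with the robot touching nothing.
It also fails if it takes over 72 s, if anything falls off the work surface, if the arm or the gripper's body presses on something with over 40 N, if the wrist force passes 120 N, or if a joint passes its speed limit or range.

## Robot

A 7-joint arm with a two-finger parallel gripper is mounted at the origin on the work surface. World frame = base frame: x ahead of the robot, y to its left, z up, the work surface at z = 0. Lengths are in m, angles in degrees, forces in N, time in s.
With the tool pointing down it reaches from about 0.4 to 0.75 m from the base axis. Payload 19.5 kg.
Tool frame: the origin (TCP) lies at the very end of the fingers, on their centre line; the grasp point (between the pads) lies 19 mm behind it; z points along the fingers, y is the direction in which the jaws open and shut (so a half turn about z gives the same grasp; the last joint's range is limited). The gripper opens to 85 mm and grips with 20 to 120 N. Pads are 22 mm wide; open, the fingers measure 114 mm over their backs; the gripper's body (76 mm by 85 mm) begins 54 mm behind the grasp point. The pads swing forward as they close: fully open they stand 13 mm farther back than shut.
Start: joints at [69.116, 40.479, -1.581, 85.061, 1.261, 54.483, -4.326], TCP at [0.182, -0.545, 0.231] pointing down, gripper open.
Joint ranges: [-155.06, 155.06], [-18.47, 123.98], [-90, 86.84], [0, 140.48], [-83.41, 263.41], [0, 116], [-161.91, 161.91]. Speed limits (degrees/s): [108.29, 108.29, 147.25, 147.25, 172.46, 172.46, 172.46].

## Interface

Orientations are given as a 3x3 rotation matrix whose columns are the frame's x, y, z axes.
In Python, from station import arm gives the robot as it stands. The module is installed in compiled form; this text tells all that it offers.
- The arm moves only by the shell command python3 -m creep 'ROWS'. ROWS is JSON, a list of rows, each a list of 5 numbers: the shift along the world's x, y, z in cm, then the turn about the world's z in rad, then the closure in counts, from 0 (fully open) to 255 (shut). A call has 1 to 20 rows; each row shifts and turns the commanded pose from where the row before left it; what a row does not reach is not made up. A row lasts 1/8 s, in which the tool goes at most 62.5 mm and 10.7 degrees, less where a joint would pass 70% of its speed; a pose out of reach is approached as far as the arm can. A call is refused whole if a number of a shift passes 6.25 or a number of a turn 0.188, either way. A call with a gripper value outside its range is refused whole. The fingers move at their own pace and stop on an object; the grip force is fixed at half the most. Time passes only in rows, so rows that do not move let the fingers close. It gives the time, the measured TCP pose, the force and the opening at its end, in the units of the state.
- arm.observe(): the state, without advancing time (a new reading comes with each control period).
- arm.grab_frame(name): name is "scene" or "top"; returns a dict with "color" (480x640x3 uint8, blue, green, red), "fov_y" (degrees; the focal length in pixels is half the picture's height over the tangent of half this angle, whatever the lens; pixels are square), "cx", "cy" (the principal point, pixels), "R" (3x3) and "t" (3): a world point X has camera coordinates R X + t. Camera axes: x right, y down, z forward; pixel columns grow to the right and rows downward; lengths in m; the calibration is good to about 2 mm. A picture is of the moment at which its call begins. There is no depth.
- arm.finish_job(): hands the job in, once; it reports no verdict.
Trained networks look in the newest picture that a camera, given by its name, has taken for a name from the list of things; names that differ only in an ending like _2 or _b are one class to them, and where a whole thing is asked for, a point or a joint stands for the part that bears it (a point fixed in the world has none). Each returns a list of dicts, best first, with "conf" (0 to 1); they miss things now and then, are a little off and sometimes report something else, mostly with a low value. They report only what shows in the picture. A call takes as long as a camera call. They do not tell look-alikes from the thing itself.
- arm.look_for(label, camera): "position" ([row, column] in pixels, amid what is visible of it).
The state is a dict: "clock": time; "joints": joint angles; "joint_vel": joint speeds; "joint_torque": joint torques, N m; "eef_pos": TCP position; "ee_rot": TCP orientation; "force": force on the tool from outside, world axes, zero at the start; "moment": the same for the moment, N m; "gripper_width": opening from 0.0 (shut) to 1.0 (fully open).
Only numpy, scipy, OpenCV 4.12 (cv2) and the standard library are available. Lean on these libraries where they do the work, as an engineer would, in place of code of your own. Each camera call takes 0.05 s, during which the arm holds its last target. There are 200 camera calls.

## Working session

There is one attempt and no reset: what is moved stays moved. The work goes in short steps, Python scripts to look and compute and a shell command to move; the robot and the scene stay as the last step left them, time stands still between calls to the robot, and variables do not carry over. Pictures are saved under pics/ and viewed, about 8 in all and at most 12, crops included, and the job is handed in when it is done.

```bash
mkdir -p pics
cat > h.py <<'E'
import numpy as np, cv2
from station import arm
def K(f):
    fl=240/np.tan(np.radians(f["fov_y"])/2); return fl,f["cx"],f["cy"]
def proj(f,X):
    c=np.asarray(f["R"])@np.asarray(X,float)+np.asarray(f["t"]); fl,cx,cy=K(f)
    return np.array([cy+fl*c[1]/c[2],cx+fl*c[0]/c[2]])
def ray(f,rc):
    fl,cx,cy=K(f);R=np.asarray(f["R"]);C=-R.T@np.asarray(f["t"])
    return C,R.T@np.array([(rc[1]-cx)/fl,(rc[0]-cy)/fl,1])
def atz(f,rc,z):
    C,d=ray(f,rc); return C+d*(z-C[2])/d[2]
E
python3 - <<'E'
from h import *
s=arm.observe();print(s)
for n in("scene","top"):
    f=arm.grab_frame(n);cv2.imwrite(f"pics/{n}0.png",f["color"]);print(n,f["fov_y"],f["cx"],f["cy"],ray(f,(240,320)))
    for l in ["iron","iron_tip","stand","tester","cup","pivot","pin","magnifier","bottle","jar","loupe","pliers","marker","carton"]:
        r=arm.look_for(l,n)
        print(l,[(np.round(q["position"]).tolist(),round(q["conf"],2),np.round(atz(f,q["position"],.05),3)[:2].tolist()) for q in r[:4]])
E
```

```text
{'clock': 0.0, 'joints': array([69.11616031, 40.51338305, -1.58221061, 85.0837202 ,  1.26132101,
       54.4852108 , -4.32485066]), 'joint_vel': array([-0.02040826,  0.03046408, -0.09632481, -0.06165138,  0.03116598,
        0.02133177,  0.01095379]), 'joint_torque': array([ 5.17079006e-04, -8.83226395e+01,  1.23541061e+00, -2.36171114e+01,
        1.70432380e-02,  6.63031984e-03,  7.67649794e-05]), 'eef_pos': array([ 0.18230517, -0.54504432,  0.23083573]), 'ee_rot': array([[ 9.48346009e-01,  3.17237577e-01, -4.08042322e-04],
       [ 3.17237836e-01, -9.48345421e-01,  1.05774411e-03],
       [-5.14088885e-05, -1.13255387e-03, -9.99999357e-01]]), 'force': array([-0.33735539,  0.32957061,  0.03327468]), 'moment': array([ 0.00914179,  0.01096903, -0.04675136]), 'gripper_width': 1.000084129207621}
scene 49.78128559373557 318.98036192770587 239.15807625574075 (array([0.94771519, 0.44921886, 0.96535494]), array([-0.40143636, -0.34981712, -0.8464534 ]))
iron [([188.0, 336.0], 0.9, [0.386, 0.011]), ([266.0, 376.0], 0.76, [0.489, 0.198]), ([345.0, 446.0], 0.67, [0.54, 0.396]), ([276.0, 479.0]
[... 1400 characters left out ...]
84, [0.495, 0.209]), ([183.0, 402.0], 0.32, [0.67, -0.113])]
tester [([225.0, 465.0], 0.8, [0.568, -0.254])]
cup [([228.0, 464.0], 0.65, [0.561, -0.253])]
pivot [([228.0, 466.0], 0.81, [0.56, -0.257]), ([159.0, 346.0], 0.46, [0.734, 0.02])]
pin [([241.0, 467.0], 0.7, [0.53, -0.257])]
magnifier [([180.0, 405.0], 0.82, [0.677, -0.119]), ([304.0, 288.0], 0.62, [0.39, 0.158])]
bottle [([279.0, 428.0], 0.87, [0.443, -0.163])]
jar [([199.0, 245.0], 0.89, [0.638, 0.261])]
loupe [([305.0, 285.0], 0.66, [0.387, 0.165])]
pliers [([173.0, 480.0], 0.59, [0.692, -0.299])]
marker [([232.0, 347.0], 0.71, [0.554, 0.021]), ([181.0, 403.0], 0.6, [0.675, -0.116])]
carton [([159.0, 342.0], 0.69, [0.733, 0.03])]
```

View pics/scene0.png

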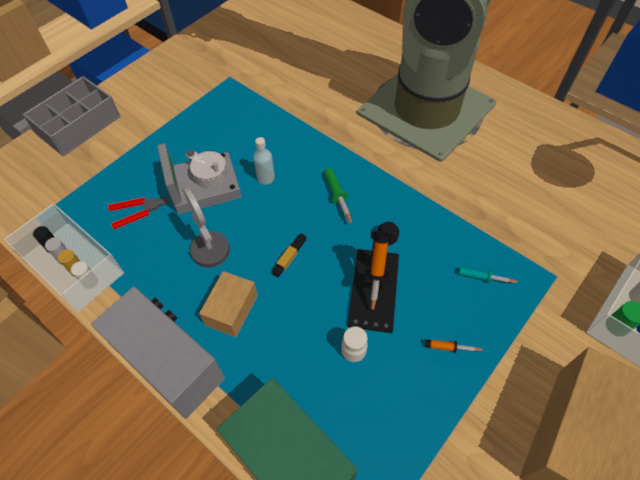

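View pics/top0.png

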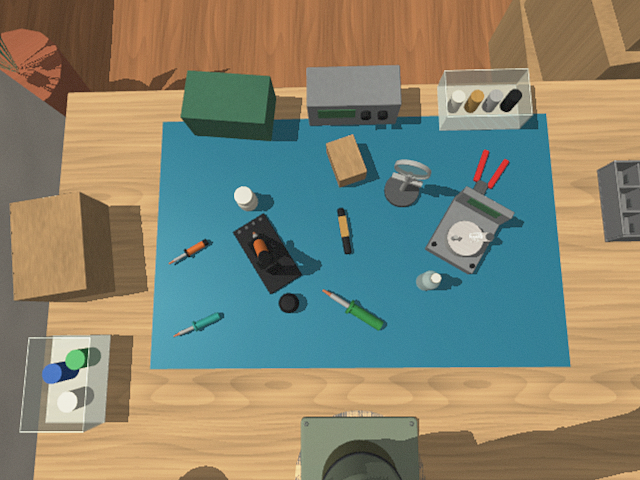

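Run:
```python
import cv2,numpy as np
t=cv2.imread("pics/top0.png");s=cv2.imread("pics/scene0.png")
c=lambda im,r,k:cv2.resize(im[r:r+100,k:k+133],(400,300),interpolation=cv2.INTER_CUBIC)
a=np.vstack([np.hstack([c(t,180,405),c(s,120,140)]),np.hstack([c(t,205,205),c(s,230,310)])])
cv2.imwrite("pics/c1.png",a)
```

```text
(no output)
```

View pics/c1.png

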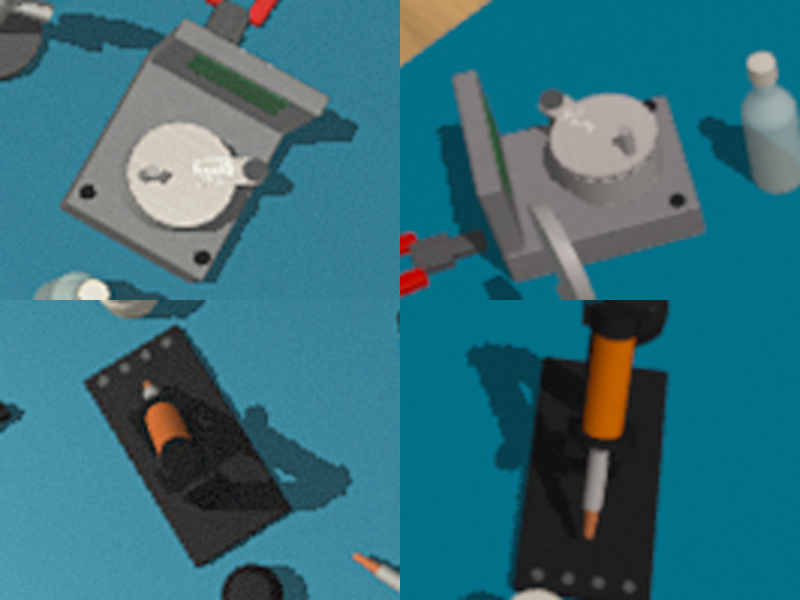

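```bash
cat > fit.py <<'E'
from h import *
from scipy.optimize import least_squares
T,S=arm.grab_frame("top"),arm.grab_frame("scene")
k=3.004
def px(x,y,ox,oy,bx,by): return np.array([oy+(y-by)/k-.33,ox+(x-bx)/k-.33])
tt=lambda x,y:px(x,y,405,180,0,0); ts=lambda x,y:px(x,y,140,120,400,0)
st=lambda x,y:px(x,y,205,205,0,300); ss=lambda x,y:px(x,y,310,230,400,300)
def W(p,L):
    c,s=np.cos(p[2]),np.sin(p[2]); return np.array([p[0]+c*L[0]-s*L[1],p[1]+s*L[0]+c*L[1],L[2]])
def fit(obs,p0):
    f=lambda p:np.concatenate([proj(c,W(p,L))-o for c,o,L in obs])
    r=least_squares(f,p0,loss="soft_l1"); print(np.round(r.x,4),"\n",np.round(f(r.x).reshape(-1,2),1).tolist()); return r.x
E
python3 - <<'E'
from fit import *
t=fit([(T,tt(66,204),(-.075,.06,.035)),(T,tt(193,276),(-.075,-.06,.035)),(T,tt(180,20),(.075,.06,.11)),(T,tt(328,98),(.075,-.06,.11)),
 (T,tt(255,172),(.01,-.045,.078)),(S,ts(553,102),(.01,-.045,.078)),(S,ts(665,100),(-.075,-.06,.035)),(S,ts(700,210),(-.075,.06,.035)),(S,ts(458,73),(.075,-.06,.11))],[.56,-.25,-.5])
s=fit([(T,st(178,325),(.085,-.045,.012)),(T,st(85,382),(.085,.045,.012)),(T,st(200,567),(-.095,.045,.012)),(T,st(292,512),(-.095,-.045,.012)),
 (S,ss(545,358),(-.095,-.045,.012)),(S,ss(668,373),(-.095,.045,.012)),(S,ss(517,587),(.085,-.045,.012)),(S,ss(648,600),(.085,.045,.012))],[.5,.2,.5])
for a in(0,.05,.1,.2,.3):
    r=.082;L0=np.array([-30,45])/54.08*r;c,q=np.cos(a),np.sin(a)
    L=[.01+c*L0[0]-q*L0[1],-.045+q*L0[0]+c*L0[1],.097]
    print(a,np.round(W(t,L),4),[np.round(proj(f,W(t,L)),1) for f in(T,S)])
print("look pin",arm.look_for("pin","top")[0],arm.look_for("pin","scene")[0], "crop guess",tt(160,172),ts(625,138))
print("tip",W(s,(.05,0,.03)),proj(T,W(s,(.05,0,.03))),st(149,385),proj(S,W(s,(.05,0,.03))),ss(590,537))
print("grip",W(s,(-.016,0,.124)), np.degrees(s[2]),np.degrees(t[2]))
o=arm.look_for("bottle","top")[0]["position"];print("bottle",atz(T,o,.1))
np.save("p.npy",[t,s])
E
```

```text
[ 0.5505 -0.2532 -0.5631] 
 [[-0.6, -1.8], [2.3, 1.2], [-1.1, 0.6], [0.4, -0.2], [-0.4, -1.2], [-1.2, -0.2], [-1.3, 0.7], [-0.0, 0.3], [0.8, -1.9]]
[0.5167 0.2169 0.5503] 
 [[-0.3, -0.4], [-0.0, -0.9], [1.1, -1.5], [-0.6, -0.1], [-1.5, -1.0], [-1.4, -0.0], [-0.5, -1.7], [1.3, 0.3]]
0 [ 0.5329 -0.2146  0.097 ] [array([236.5, 453.8]), array([164. , 214.5])]
0.05 [ 0.5288 -0.2149  0.097 ] [array([238.3, 454. ]), array([162.8, 215.8])]
0.1 [ 0.5247 -0.2153  0.097 ] [array([240.2, 454.3]), array([161.6, 217. ])]
0.2 [ 0.5166 -0.2167  0.097 ] [array([243.8, 455.2]), array([159.1, 219.2])]
0.3 [ 0.5088 -0.2189  0.097 ] [array([247.3, 456.4]), array([156.6, 221. ])]
look pin {'position': [237.8, 467.1], 'conf': 0.68} {'position': [165.8, 209.0], 'conf': 0.93} crop guess [236.92699068 457.93231691] [165.60874834 214.57013316]
tip [0.55934426 0.24304824 0.03      ] [232.88095347 253.74951233] [232.96560586 254.27053262] [307.72726559 372.00964156] [308.56480692 372.91900133]
grip [0.50308729 0.20853514 0.124     ] 31.528703424636948 -32.26300111844601
bottle [ 0.44219669 -0.15661702  0.1       ]
```

The cover is shut. The iron is the big orange one in the stand, and the tester and stand poses are fitted to within about 2 px. Next I go to the far side of the pin with the fingers shut.

```bash
python3 -m creep '[[4.7,4.1,0,-0.055,255],[4.7,4.1,0,-0.055,255],[4.7,4.1,0,-0.055,255],[4.7,4.1,0,-0.055,255],[4.7,4.1,0,-0.055,255],[4.7,4.1,0,-0.055,255],[4.7,4.1,0,-0.055,255],[4.9,4.1,0,-0.055,255],[0,0,-3,0,255],[0,0,-3,0,255],[0,0,0,0,255]]'
python3 - <<'E'
from h import *
f=arm.grab_frame("scene");g=arm.grab_frame("top")
c=lambda im,r,k:cv2.resize(im[r:r+150,k:k+200],(400,300))
cv2.imwrite("pics/c2.png",np.hstack([c(g["color"],150,380),c(f["color"],80,110)]))
s=arm.observe();print(np.round(s["eef_pos"],4),s["ee_rot"][:2,0],s["gripper_width"])
E
```

```text
clock: 3.12
eef_pos: [0.5586, -0.2178, 0.1699]
ee_rot: [[0.993, -0.117, -0.003], [-0.117, -0.993, 0.001], [-0.003, -0.001, -1.0]]
force: [0.2, -0.1, -0.1]
gripper_width: 0.001
[ 0.5596 -0.2184  0.1722] [ 0.99311192 -0.11716701] 0.0002598850921534775
```

View pics/c2.png

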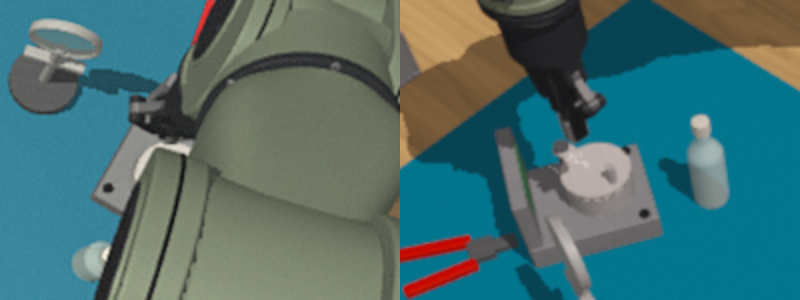

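```bash
python3 - <<'E'
import numpy as np
p=np.array([.5349,-.2966]);a=np.radians(np.linspace(72.5,184.5,13));r=np.linspace(.0823,.0835,13)
P=p+np.c_[r*np.cos(a),r*np.sin(a)];print(np.round(np.diff(P,axis=0)*100,2).tolist(),np.diff(a)[0],P[-1])
E
python3 -m creep '[[0,0,-3,0,255],[0,0,-3,0,255],[0,0,-3,0,255],[0,0,0,0,255],[0,0,0,0,255]]'
```

```text
[[-1.3, 0.31], [-1.34, 0.09], [-1.34, -0.13], [-1.3, -0.34], [-1.23, -0.55], [-1.13, -0.74], [-0.99, -0.92], [-0.83, -1.07], [-0.65, -1.19], [-0.45, -1.28], [-0.23, -1.34], [-0.01, -1.36]] 0.16289739685280402 [ 0.4516574  -0.30315133]
clock: 3.85
eef_pos: [0.5601, -0.2186, 0.0831]
ee_rot: [[0.993, -0.117, 0.002], [-0.117, -0.993, -0.001], [0.002, 0.0, -1.0]]
force: [0.5, -0.5, 0.2]
gripper_width: 0.001
```

```bash
python3 -m creep '[[-1.3,0.31,0,0.163,255],[-1.34,0.09,0,0.163,255],[-1.34,-0.13,0,0.163,255],[-1.3,-0.34,0,0.163,255],[-1.23,-0.55,0,0.163,255],[-1.13,-0.74,0,0.163,255],[-0.99,-0.92,0,0.163,255],[-0.83,-1.07,0,0.163,255],[-0.65,-1.19,0,0.163,255],[-0.45,-1.28,0,0.163,255],[0,0,0,0,255],[0,0,0,0,255]]'
python3 -m creep '[[-0.23,-1.0,0,0.163,255],[0,-0.34,0,0,255],[0,-0.3,0,0,255],[0,-0.3,0,0,255],[0,0,0,0,255],[0,0,0,0,255]]'
```

```text
clock: 5.35
eef_pos: [0.4543, -0.2762, 0.082]
ee_rot: [[0.062, 0.998, 0.001], [0.998, -0.062, -0.001], [-0.001, 0.001, -1.0]]
force: [-0.1, 0.3, -0.3]
gripper_width: 0.001
clock: 6.1
eef_pos: [0.4515, -0.2957, 0.0813]
ee_rot: [[-0.104, 0.995, -0.0], [0.995, 0.104, -0.0], [0.0, -0.0, -1.0]]
force: [0.1, 0.2, -0.4]
gripper_width: 0.002
```

```bash
python3 -m creep '[[0,-0.3,0,0.08,255],[0,-0.3,0,0.08,255],[0,0,0,0,255],[0,0,0,0,255]]'
python3 - <<'E'
from h import *
f=arm.grab_frame("scene");g=arm.grab_frame("top")
c=lambda im,r,k:cv2.resize(im[r:r+150,k:k+200],(400,300))
cv2.imwrite("pics/c3.png",np.hstack([c(g["color"],180,380),c(f["color"],80,110)]))
E
```

```text
clock: 6.6
eef_pos: [0.4515, -0.3016, 0.0813]
ee_rot: [[-0.26, 0.966, -0.0], [0.966, 0.26, -0.0], [0.0, -0.0, -1.0]]
force: [-0.1, 0.0, -0.2]
gripper_width: 0.003
```

View pics/c3.png

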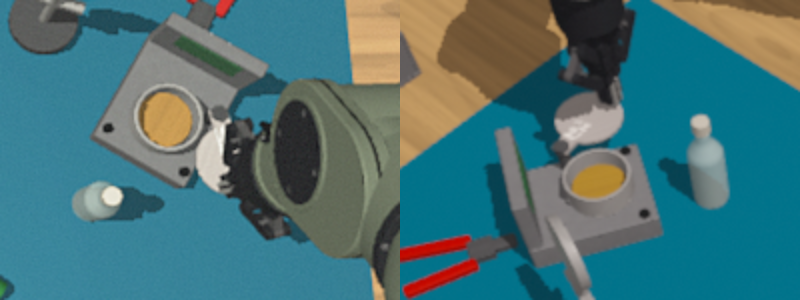

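```bash
python3 -m creep '[[0,-0.3,0,0,255],[0,0,0,0,255],[0,0,0,0,255]]';python3 -m creep '[[0.05,-0.3,0,0,255],[0,0,0,0,255],[0,0,0,0,255]]'
```

```text
clock: 7.08
eef_pos: [0.4514, -0.3048, 0.0812]
ee_rot: [[-0.262, 0.965, -0.0], [0.965, 0.262, -0.0], [-0.0, -0.0, -1.0]]
force: [1.0, 0.3, -0.8]
gripper_width: -0.0
clock: 7.45
eef_pos: [0.4519, -0.3076, 0.0812]
ee_rot: [[-0.262, 0.965, -0.0], [0.965, 0.262, 0.0], [0.0, -0.0, -1.0]]
force: [-0.8, 3.0, 0.1]
gripper_width: 0.001
```

```bash
python3 -m creep '[[0.05,-0.2,0,0,255],[0,0,0,0,255],[0,0,0,0,255]]'
```

```text
clock: 7.82
eef_pos: [0.452, -0.3081, 0.0811]
ee_rot: [[-0.263, 0.965, -0.002], [0.965, 0.263, 0.002], [0.003, -0.001, -1.0]]
force: [-5.0, 14.1, 5.1]
gripper_width: -0.001
```

```bash
python3 -m creep '[[0,0.6,0,0,255],[0,0.6,2,0,255],[0,0,6,0,255],[0,0,6,0,255],[0,0,5,0,255]]'
python3 -m creep '[[0.4,4,0,-0.107,200],[0.4,4,0,-0.107,100],[0.4,4,0,-0.107,0],[0.4,4,0,-0.107,0],[0.4,4,0,-0.107,0],[0.4,4,0,-0.107,0],[0.4,4,0,-0.107,0],[0.4,4,0,-0.107,0],[0.4,4,0,-0.107,0],[0.4,4,0,-0.107,0],[0.4,4,0,-0.107,0],[0.4,4,0,-0.107,0],[0.3,2,0,0,0],[0,0,0,0,0],[0,0,0,0,0]]'
python3 - <<'E'
from h import *
s=arm.observe();t,q=np.load("p.npy");c,d=np.cos(q[2]),np.sin(q[2])
g=np.array([q[0]-.016*c,q[1]-.016*d,.105]);print("need cm",(g-s["eef_pos"])*100,"turn",q[2]-np.arctan2(s["ee_rot"][1,0],s["ee_rot"][0,0]),s["force"])
E
```

```text
clock: 8.45
eef_pos: [0.4523, -0.2974, 0.2751]
ee_rot: [[-0.262, 0.965, 0.002], [0.965, 0.262, -0.001], [-0.001, 0.002, -1.0]]
force: [0.3, 0.2, -0.4]
gripper_width: 0.003
clock: 10.32
eef_pos: [0.5035, 0.201, 0.2717]
ee_rot: [[0.852, 0.524, 0.0], [0.524, -0.852, -0.0], [0.0, 0.0, -1.0]]
force: [0.4, -0.8, 0.4]
gripper_width: 1.0
need cm [ -0.04582424   0.7566247  -16.66752505] turn -0.0014047085423363193 [ 0.4373193  -0.84376363  0.374729  ]
```

```bash
python3 -m creep '[[0,0.75,-2,0,0],[0,0,-4,0,0],[0,0,-4,0,0],[0,0,-3,0,0],[0,0,-2,0,0],[0,0,-1.6,0,0],[0,0,0,0,0],[0,0,0,0,0]]'
python3 - <<'E'
from h import *
f=arm.grab_frame("scene");g=arm.grab_frame("top")
c=lambda im,r,k:cv2.resize(im[r:r+150,k:k+200],(400,300))
cv2.imwrite("pics/c4.png",np.hstack([c(g["color"],180,180),c(f["color"],180,280)]))
E
```

```text
clock: 11.32
eef_pos: [0.5038, 0.2092, 0.1061]
ee_rot: [[0.852, 0.524, 0.001], [0.524, -0.852, 0.0], [0.001, 0.0, -1.0]]
force: [0.2, -0.9, -0.4]
gripper_width: 1.004
```

View pics/c4.png

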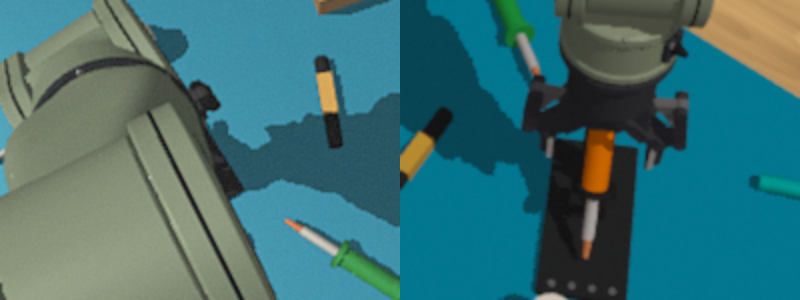

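The iron is centred between the fingers: tips at about 548 and 650, handle at about 598. I close on it.

```bash
python3 -m creep '[[0,0,0,0,255],[0,0,0,0,255],[0,0,0,0,255],[0,0,0,0,255],[0,0,0,0,255],[0,0,0,0,255],[0,0,0,0,255]]'; python3 -m creep '[[0,0,1,0,255],[0,0,2,0,255],[0,0,3,0,255],[0,0,4,0,255],[0,0,4,0,255],[0,0,2,0,255],[0,0,0,0,255],[0,0,0,0,255]]'
python3 - <<'E'
from h import *
t,q=np.load("p.npy");s=arm.observe();p=s["eef_pos"]
f=arm.grab_frame("scene");x=arm.look_for("iron_tip","scene");h=np.array([.066*np.cos(q[2]),.066*np.sin(q[2]),-.075])
print(p,s["force"],s["gripper_width"],"tip expected px",proj(f,p+h),[(a["position"],a["conf"]) for a in x[:3]])
c=lambda im,r,k:cv2.resize(im[r:r+150,k:k+200],(800,600));cv2.imwrite("pics/c5.png",c(f["color"],150,280))
cup=np.array([t[0]-.02*np.cos(t[2]),t[1]-.02*np.sin(t[2]),.045]);print("to cup cm",(cup-p-h)*100)
E
```

```text
clock: 12.3
eef_pos: [0.5035, 0.2097, 0.1054]
ee_rot: [[0.852, 0.524, 0.0], [0.524, -0.852, 0.0], [0.0, 0.0, -1.0]]
force: [-1.4, -1.4, 5.2]
gripper_width: 0.272
clock: 13.3
eef_pos: [0.5031, 0.2096, 0.2647]
ee_rot: [[0.852, 0.524, -0.001], [0.524, -0.852, -0.0], [-0.001, -0.0, -1.0]]
force: [-0.1, -0.5, 0.2]
gripper_width: 0.274
[0.50310256 0.20960536 0.26465459] [-0.06407455 -0.4571964   0.21653211] 0.2740214071030507 tip expected px [268.70964983 379.42078902] [([189.4, 334.6], 0.88), ([275.7, 481.5], 0.75), ([348.8, 445.3], 0.74)]
to cup cm [ -2.57741157 -48.6679611  -14.46545928]
```

View pics/c5.png

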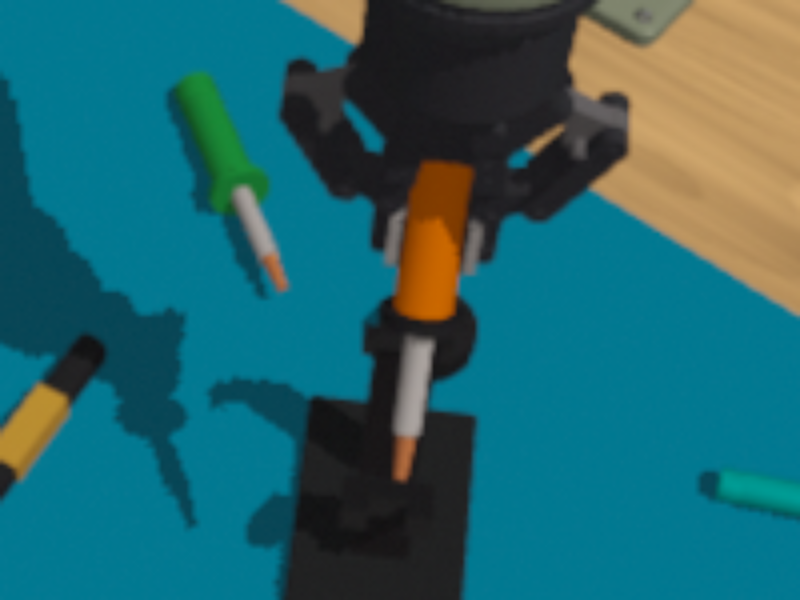

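The iron is held as it lay: the tip shows at (row 270, col 380) against an expected (269, 379). I carry it to the cup.

```bash
python3 -m creep '[[-0.2,-2,0,0,255],[-0.2,-4,0,0,255],[-0.2,-4,0,0,255],[-0.2,-4,0,0,255],[-0.2,-4,0,0,255],[-0.2,-4,0,0,255],[-0.2,-4,0,0,255],[-0.2,-4,0,0,255],[-0.2,-4,0,0,255],[-0.2,-4,0,0,255],[-0.2,-4,0,0,255],[-0.2,-4,0,0,255],[-0.2,-2.6,0,0,255],[0,0,-4,0,255],[0,0,0,0,255],[0,0,0,0,255]]'
python3 - <<'E'
from h import *
t,q=np.load("p.npy");s=arm.observe();p=s["eef_pos"]
f=arm.grab_frame("scene");h=np.array([.066*np.cos(q[2]),.066*np.sin(q[2]),-.075])
cup=np.array([t[0]-.02*np.cos(t[2]),t[1]-.02*np.sin(t[2]),.045]);print("to cup cm",(cup-p-h)*100, s["force"],"tip px",proj(f,p+h),"cup px",proj(f,cup),s["gripper_width"])
c=lambda im,r,k:cv2.resize(im[r:r+120,k:k+160],(800,600));cv2.imwrite("pics/c6.png",c(f["color"],90,130))
E
```

```text
clock: 15.4
eef_pos: [0.4775, -0.2764, 0.2263]
ee_rot: [[0.852, 0.524, 0.001], [0.524, -0.852, -0.0], [0.0, 0.0, -1.0]]
force: [-0.2, 0.2, -0.4]
gripper_width: 0.274
to cup cm [ -0.01767625  -0.07046812 -10.6327166 ] [-0.19874953  0.21433142 -0.40847972] tip px [141.13077547 200.58170803] cup px [173.06841348 209.97504741] 0.27414060922814243
```

View pics/c6.png

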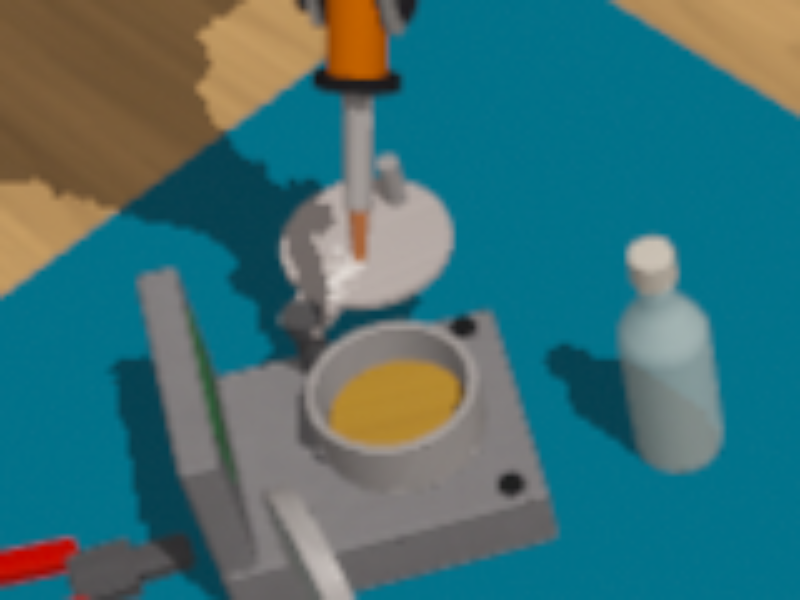

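```bash
python3 -m creep '[[0,-0.07,-3,0,255],[0,0,-3,0,255],[0,0,-2.5,0,255],[0,0,-1,0,255],[0,0,0,0,255],[0,0,0,0,255],[0,0,0,0,255]]'; python3 -c "
from h import *
print(arm.observe()['eef_pos'],arm.observe()['force'])"
```

```text
clock: 16.32
eef_pos: [0.4777, -0.2771, 0.1311]
ee_rot: [[0.852, 0.524, 0.001], [0.524, -0.852, -0.0], [0.001, 0.001, -1.0]]
force: [1.3, 1.0, -1.2]
gripper_width: 0.277
[ 0.47770709 -0.27714288  0.13105313] [ 1.28587854  1.02388866 -1.19295985]
```

```bash
python3 -m creep '[[0,0,-0.5,0,255],[0,0,-0.3,0,255],[0,0,-0.3,0,255],[0,0,-0.2,0,255],[0,0,0,0,255],[0,0,0,0,255],[0,0,0,0,255]]'; python3 -m creep '[[0,0,-0.2,0,255],[0,0,0,0,255],[0,0,0,0,255],[0,0,0,0,255]]'
```

```text
clock: 17.2
eef_pos: [0.4774, -0.277, 0.1174]
ee_rot: [[0.852, 0.524, -0.0], [0.524, -0.852, 0.0], [-0.0, -0.0, -1.0]]
force: [-0.2, -0.7, 0.8]
gripper_width: 0.276
clock: 17.7
eef_pos: [0.4774, -0.277, 0.1153]
ee_rot: [[0.852, 0.524, -0.0], [0.524, -0.852, 0.0], [0.0, -0.0, -1.0]]
force: [-1.3, -0.5, 2.1]
gripper_width: 0.276
```

Run:
```python
from h import *
F=[]
for i in range(8):
    f=arm.grab_frame("scene");F.append(arm.observe()["force"])
print(np.mean(F,0),np.std(F,0))
c=lambda im,r,k:cv2.resize(im[r:r+75,k:k+100],(800,600),interpolation=cv2.INTER_CUBIC);cv2.imwrite("pics/c7.png",c(f["color"],135,165))
```

```text
[-1.06343143 -0.24902599  1.39946384] [0.54310186 0.39955267 0.58995133]
```

View pics/c7.png

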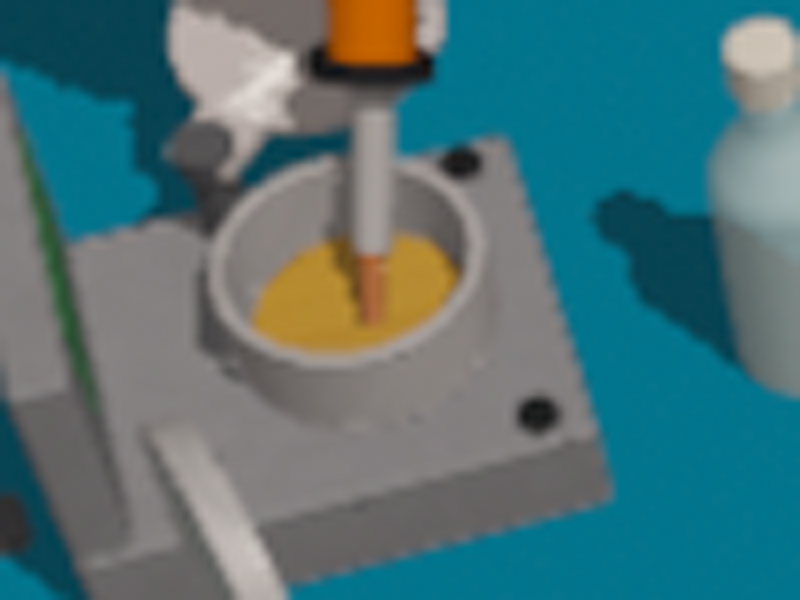

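The tip stands near the disc's centre with about 1.4–1.8 N on it, which matches roughly 4–5 mm of travel. I lift out and go back.

```bash
python3 -m creep '[[0,0,1,0,255],[0,0,3,0,255],[0,0,4,0,255],[0,0,4,0,255],[0,0,3,0,255],[0.2,2,0,0,255],[0.2,4,0,0,255],[0.2,4,0,0,255],[0.2,4,0,0,255],[0.2,4,0,0,255],[0.2,4,0,0,255],[0.2,4,0,0,255],[0.2,4,0,0,255],[0.2,4,0,0,255],[0.2,4,0,0,255],[0.2,4,0,0,255],[0.2,4,0,0,255],[0.2,2.67,0,0,255],[0,0,0,0,255],[0,0,0,0,255]]'
python3 - <<'E'
from h import *
t,q=np.load("p.npy");s=arm.observe();p=s["eef_pos"]
f=arm.grab_frame("scene");h=np.array([.066*np.cos(q[2]),.066*np.sin(q[2]),-.075])
print("to home cm",(np.array([.5036,.2096,.1054])-p)*100,s["force"],"tip px",proj(f,p+h),s["gripper_width"])
c=lambda im,r,k:cv2.resize(im[r:r+150,k:k+200],(800,600));cv2.imwrite("pics/c8.png",c(f["color"],150,280))
E
```

```text
clock: 20.6
eef_pos: [0.503, 0.2094, 0.265]
ee_rot: [[0.852, 0.524, -0.001], [0.524, -0.852, -0.0], [-0.001, 0.0, -1.0]]
force: [-0.4, -0.3, -1.3]
gripper_width: 0.277
to home cm [  0.06011316   0.02477854 -15.96110963] [-0.35298677 -0.31038024 -1.27162524] tip px [268.48450686 379.35565292] 0.27696879191360196
```

View pics/c8.png

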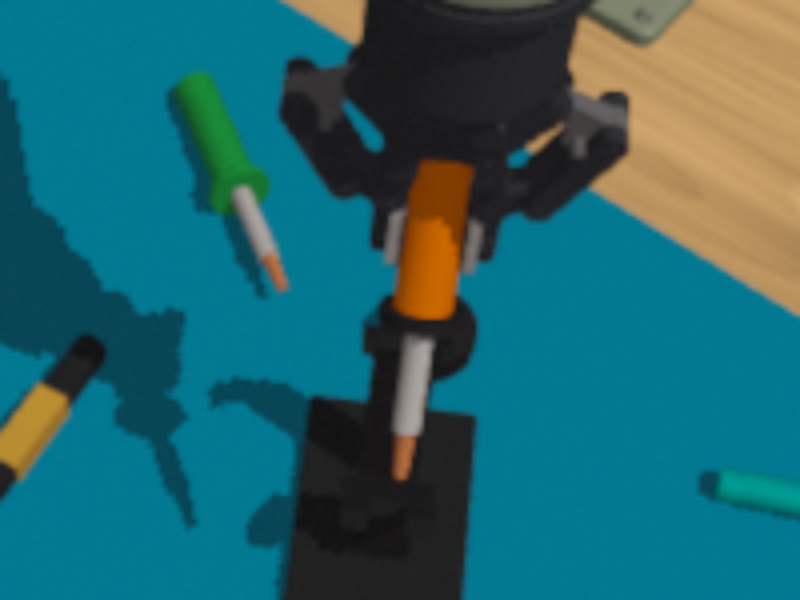

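Identical to the picture after the pick-up, so there was no slip. Lowering to 1 cm above home, then checking.

```bash
python3 -m creep '[[0,0,-4,0,255],[0,0,-4,0,255],[0,0,-4,0,255],[0,0,-2,0,255],[0,0,0,0,255],[0,0,0,0,255]]';python3 -m creep '[[0,0,-0.6,0,255],[0,0,-0.6,0,255],[0,0,-0.4,0,255],[0,0,-0.3,0,255],[0,0,0,0,255],[0,0,0,0,255]]'
```

```text
clock: 21.4
eef_pos: [0.5038, 0.2096, 0.1263]
ee_rot: [[0.852, 0.524, 0.001], [0.524, -0.852, 0.001], [0.001, 0.0, -1.0]]
force: [-0.9, -0.5, -1.2]
gripper_width: 0.274
clock: 22.15
eef_pos: [0.5035, 0.2098, 0.1064]
ee_rot: [[0.852, 0.524, 0.0], [0.524, -0.852, 0.0], [0.0, -0.0, -1.0]]
force: [-0.8, -0.6, -0.4]
gripper_width: 0.274
```

```bash
python3 -m creep '[[0,0,-0.1,0,255],[0,0,0,0,255],[0,0,0,0,255]]'; python3 -m creep '[[0,0,0,0,200],[0,0,0,0,150],[0,0,0,0,80],[0,0,0,0,0],[0,0,0,0,0],[0,0,0,0,0],[0,0,0,0,0],[0,0,3,0,0],[0,0,4,0,0],[0,0,5,0,0],[0,0,5,0,0],[0,0,0,0,0]]'
```

```text
clock: 22.52
eef_pos: [0.5035, 0.2097, 0.1055]
ee_rot: [[0.852, 0.524, 0.0], [0.524, -0.852, 0.0], [0.0, -0.0, -1.0]]
force: [-1.1, -2.1, 6.2]
gripper_width: 0.274
clock: 24.02
eef_pos: [0.5043, 0.2101, 0.2784]
ee_rot: [[0.852, 0.524, 0.005], [0.524, -0.852, 0.002], [0.005, 0.001, -1.0]]
force: [-0.2, 0.0, -1.2]
gripper_width: 1.002
```

```bash
python3 -m creep '[[-0.28,-2,0,0.1,100],[-0.28,-4,0,0.1,255],[-0.28,-4,0,0.1,255],[-0.28,-4,0,0.1,255],[-0.28,-4,0,0.1,255],[-0.28,-4,0,0.1,255],[-0.28,-4,0,0.1,255],[-0.28,-4,0,0.1,255],[-0.28,-4,0,0.1,255],[-0.28,-4,0,0.1,255],[-0.28,-4,0,0.1,255],[-0.28,-4,0,0.1,255],[-0.28,-4,0,0.1,255],[-0.28,-4,0,0.1,255],[0,-1.2,0,0,255],[0,0,-4,0,255],[0,0,-4,0,255],[0,0,0,0,255],[0,0,0,0,255]]'
python3 - <<'E'
from h import *
s=arm.observe();f=arm.grab_frame("scene");g=arm.grab_frame("top")
c=lambda im,r,k:cv2.resize(im[r:r+150,k:k+200],(400,300))
cv2.imwrite("pics/c9.png",np.hstack([c(f["color"],180,280),c(f["color"],80,110)]))
p=np.array([.5349,-.2966]);e=s["eef_pos"];d=e[:2]-p;a0=np.arctan2(d[1],d[0])%6.2832;r0=np.hypot(*d);print(e,np.degrees(a0),r0)
a=np.linspace(a0,np.radians(108),13);r=np.linspace(r0,.0835,13);P=p+np.c_[r*np.cos(a),r*np.sin(a)]
print(np.round(np.diff(P,axis=0)*100,2).tolist(),np.diff(a)[0])
E
```

```text
clock: 26.4
eef_pos: [0.4649, -0.342, 0.1967]
ee_rot: [[-0.372, 0.928, 0.001], [0.928, 0.372, -0.001], [-0.001, 0.001, -1.0]]
force: [-0.1, 0.4, 0.9]
gripper_width: 0.003
[ 0.46491453 -0.34203289  0.19666659] 212.99151126885002 0.08343927706549766
[[-0.61, 1.12], [-0.43, 1.2], [-0.25, 1.25], [-0.05, 1.27], [0.14, 1.27], [0.33, 1.23], [0.52, 1.16], [0.69, 1.07], [0.84, 0.96], [0.98, 0.82], [1.09, 0.66], [1.18, 0.49]] -0.15270396319051338
```

View pics/c9.png

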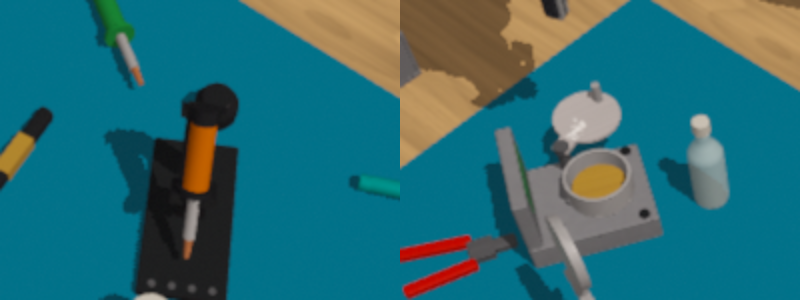

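The iron is home in its stand. Now I lower behind the pin and swing the cover shut.

```bash
python3 -m creep '[[0,0,-4,0,255],[0,0,-4,0,255],[0,0,-3.4,0,255],[0,0,0,0,255],[0,0,0,0,255]]'; python3 -m creep '[[-0.61,1.12,0,-0.153,255],[-0.43,1.2,0,-0.153,255],[-0.25,1.25,0,-0.153,255],[-0.05,1.27,0,-0.153,255],[0.14,1.27,0,-0.153,255],[0.33,1.23,0,-0.153,255],[0.52,1.16,0,-0.153,255],[0.69,1.07,0,-0.153,255],[0.84,0.96,0,-0.153,255],[0.98,0.82,0,-0.153,255],[1.09,0.66,0,-0.153,255],[0.8,0.33,0,-0.1,255],[0,0,0,0,255],[0,0,0,0,255]]'
```

```text
clock: 27.12
eef_pos: [0.465, -0.3426, 0.0831]
ee_rot: [[-0.372, 0.928, 0.002], [0.928, 0.372, -0.001], [-0.002, 0.001, -1.0]]
force: [0.1, 0.5, 0.6]
gripper_width: -0.002
clock: 28.88
eef_pos: [0.5048, -0.219, 0.0821]
ee_rot: [[0.985, 0.17, 0.001], [0.17, -0.985, 0.0], [0.001, 0.0, -1.0]]
force: [0.5, -0.2, 0.2]
gripper_width: 0.0
```

```bash
python3 -m creep '[[0.5,0.15,0,-0.08,255],[0.4,0.1,0,-0.05,255],[0,0,0,0,255],[0,0,0,0,255]]'; python3 -m creep '[[0.2,0,0,0,255],[0,0,0,0,255],[0,0,0,0,255]]'; python3 -m creep '[[0.2,0,0,0,255],[0,0,0,0,255],[0,0,0,0,255]]'
```

```text
clock: 29.38
eef_pos: [0.5136, -0.2165, 0.0813]
ee_rot: [[0.999, 0.04, -0.0], [0.04, -0.999, 0.0], [-0.0, -0.0, -1.0]]
force: [-0.0, -0.2, -0.1]
gripper_width: -0.0
clock: 29.75
eef_pos: [0.5156, -0.2164, 0.0812]
ee_rot: [[0.999, 0.039, -0.0], [0.039, -0.999, 0.0], [-0.0, -0.0, -1.0]]
force: [-2.4, -0.5, 0.9]
gripper_width: 0.003
clock: 30.12
eef_pos: [0.5161, -0.2164, 0.0811]
ee_rot: [[0.999, 0.038, -0.004], [0.038, -0.999, 0.001], [-0.004, -0.001, -1.0]]
force: [-11.9, 0.2, 6.0]
gripper_width: 0.004
```

The stop is reached at 12 N. I back off, rise and move clear for the last look.

```bash
python3 -m creep '[[-0.8,0,0,0,255],[-0.8,0,1,0,255],[0,0,5,0,255],[0,0,5,0,255],[0,0,5,0,255],[-4,-3,0,0,255],[-4,-4,0,0,255],[-4,-4,0,0,255],[-4,-4,0,0,255],[-4,-4,0,0,255],[-4,-4,0,0,255],[-2,-4,0,0,255],[0,0,0,0,255],[0,0,0,0,255]]'
python3 - <<'E'
from h import *
f=arm.grab_frame("scene");g=arm.grab_frame("top")
for n in("scene","top"):
    for l in("pin","bottle","iron_tip"):print(n,l,[(q["position"],q["conf"]) for q in arm.look_for(l,n)[:2]])
a,b=cv2.imread("pics/scene0.png"),f["color"]
c=lambda im,r,k:cv2.resize(im[r:r+150,k:k+200],(400,300))
cv2.imwrite("pics/c10.png",np.vstack([np.hstack([c(a,100,110),c(b,100,110)]),np.hstack([c(a,200,280),c(b,200,280)])]))
E
```

```text
clock: 31.88
eef_pos: [0.242, -0.4858, 0.2416]
ee_rot: [[0.999, 0.039, 0.001], [0.039, -0.999, 0.0], [0.001, -0.0, -1.0]]
force: [0.3, 0.6, 0.8]
gripper_width: -0.001
scene pin [([178.2, 198.7], 0.2)]
scene bottle [([164.4, 261.2], 0.68)]
scene iron_tip [([187.5, 336.8], 0.91), ([347.3, 447.1], 0.89)]
top pin [([236.9, 466.7], 0.66)]
top bottle [([279.4, 427.5], 0.95), ([247.4, 259.4], 0.42)]
top iron_tip [([310.3, 357.8], 0.68), ([246.9, 194.3], 0.6)]
```

View pics/c10.png

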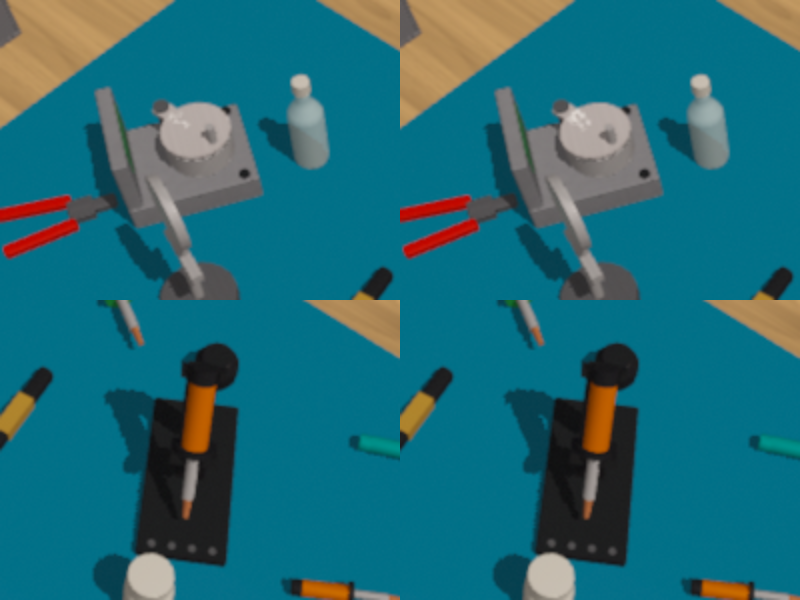

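Before (left) and after (right) match: the cover is shut, the iron is home and the bottle and jar haven't moved. Handing in.

```bash
python3 -c "
from station import arm
print(arm.finish_job())"
```

```text
the job is handed in; nothing more can be done
None
```

The job is done and handed in at about 32 s on the robot's clock, well inside the 72 s limit.

- **Cover opened:** I pushed the pin with shut fingers until the cover met its open stop, at about 15 N on the wrist.
- **Dip:** I lifted the iron from its stand and lowered the tip onto the disc near its centre. By the tool height the disc went down about 5 mm. The wrist averaged about 1.4 N, against about 1.9 N expected for 5 mm. With readings scattering by about 0.6 N, the depth is probably 4–5 mm. I had no direct reading of the disc.
- **Iron returned:** The iron had not slipped in the grip. I set it back at the height it was picked from; the last step down read about 6 N. The next picture showed it lying home.
- **Cover shut:** I pushed the pin back until the cover met its shut stop, at about 12 N, then moved the arm clear.

**Last checks:** Crops of the tester and stand before and after look the same: cover shut, iron home, nearby items unmoved. One check disagreed: in the last scene picture the network reported the pin only weakly (confidence 0.2) and about 16 px from where it was at the start. It also missed the tip of the iron in the stand. The top camera's pin reading matched the start, and both pin and tip are in place in the picture, so I took these as network misses.

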